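# Set a mirror-foot bracket on the checking jig

### The job

Take the mirror-foot bracket (the larger dark plate, with one hole and an upright web) off the blue crate lid and rest it lightly on the sprung pin of the aluminium jig, sliding it about by feel until its hole finds the pin and it drops flat on the bed; never press the pin down hard. Then swing it round the pin until the side of its other end rests against the stop post, so that the bracket lies lengthwise along the bed, on the side of the post towards the middle of the bed, and let go. Leave the pen and the small foot on the lid and the brass spacer on the bed where they are.

Things in the scene. Friction and masses are not known exactly. Their poses are not given: they have to be found in the camera images.
- bracket: Dark steel bracket, 0.35 kg: plate 120 (x) x 60 (y) x 6 mm with an upright web 60 long (x), 10 thick (y), its top 50 mm above the underside, centred at x = -15, y = 0 mm. One through hole, 15 mm wide, at x = +35 mm. Origin: centre of the plate's underside, z up. Starts flat on the 12 mm thick blue crate lid, hole end roughly to +x. Grip it across the web. The smaller foot beside it has no hole.
- bracket_hole (a point): Centre of the bracket's hole, at its underside.
- bed: Aluminium jig bed fixed to the bench, 220 (x) x 170 (y) x 25 mm, origin at the centre of its underside, x along its length, z up. On its flat top stand the sprung locating pin (near pin_mark) and the fixed stop post.
- pin_mark (a point): Nominal place of the pin on the bed's top face (bed x = +40, y = 0, z = 25 mm; middle of a dark disc). The pin sits in a locked eccentric bush: it really stands 4.5 to 7 mm off this point, in any horizontal direction, different each time, not measured. Steel cylinder 12 mm across, flat top with a 1 mm rounded edge, 16 mm above the bed. The bracket lies flat only with the pin through its hole.
- pin (a joint): How far the locating pin is pressed down into the bed (m): 0 free, grows when pressed. Spring of 4 N per mm: it springs back up. Resting the bracket on it lightly is 1 to 3 mm; more than 5 mm (20 N) is pressed too hard.
- stop (a point): Foot of the axis of the stop post on the bed's top face (bed x = -40, y = -36 mm): a fixed upright steel cylinder 12 mm across, 12 mm high. With the bracket home, the -y side of its plate near the hole-less (-x) end touches this post and its x axis points roughly along the bed's x.
- pen_a: Bystander: white marker pen with an orange cap, 130 mm long, 13 mm thick, on the crate lid beside the bracket.
- foot: Bystander: small dark steel foot, plate 50 x 40 x 6 mm without hole, web 30 mm long to 35 mm high, on the crate lid.
- spacer: Bystander: brass spacer, 20 mm across, 14 mm high, standing on the bed's far corner at bed x = +90, y = -66 mm.
Things that resemble listed ones, but are neither listed nor needed, are in the scene too. Leave any red look-alike of the bracket alone.

How it is judged:
By the outcome, as a careful person would: the job done as asked, in the order asked, and still so for the second after the job is handed in, with the robot touching nothing.
It also fails if it takes over 61 s, if anything falls off the work surface, if the arm or the gripper's body presses on something with over 40 N, if the wrist force passes 120 N, or if a joint passes its speed limit or range.

### The arm

A 6-joint arm with a two-finger parallel gripper is mounted at the origin on the work surface. World frame = base frame: x ahead of the robot, y to its left, z up, the work surface at z = 0. Lengths are in m, angles in degrees, forces in N, time in s.
With the tool pointing down it reaches from about 0.3 to 0.75 m from the base axis. Payload 8.5 kg.
Tool frame: the origin (TCP) lies midway between the tips of the shut fingers; the grasp point (between the pads) lies 19 mm behind it (env.grip_depth is the distance from the TCP to the grasp point, in m); x points along the fingers, y is the direction in which the jaws open and shut, and the axes are right-handed (so a half turn about x gives the same grasp; the last joint's range is limited). The gripper opens to 85 mm and grips with 20 to 120 N. Pads are 22 mm wide; open, the fingers measure 114 mm over their backs; the gripper's body (76 mm by 85 mm) begins 54 mm behind the grasp point. The pads swing forward as they close: fully open they stand 13 mm farther back than shut.
Start: joints at [59.112, 21.807, 74.336, -0, 83.858, -12.336], TCP at [0.175, 0.521, 0.231] pointing down, gripper open.
Joint ranges: [-178.18, 178.18], [-50.72, 133.34], [12.68, 142.11], [-81.47, 261.47], [9.98, 163.14], [-165.26, 165.26]. Speed limits (degrees/s): [136.94, 136.94, 180, 180, 180, 180].

### API

Orientations are given as a 3x3 rotation matrix whose columns are the frame's x, y, z axes.
In Python, from rig import env gives the robot as it stands.
- The arm moves only by the tool play_rows, never from a script. Its arguments are lists of equal length, an entry for each row: "travel": the shift along the world's x, y, z in cm, a list of three; "rotation": the turn, a rotation vector about the world's x, y, z in rad, a list of three; "claw": the finger opening in cm, from 0 to 8.54. A call has 1 to 12 rows; each row shifts and turns the pose as measured when the row begins; what a row does not reach is not made up. A row lasts 1/12 s, in which the tool goes at most 41.7 mm and 7.16 degrees, less where a joint would pass 70% of its speed; a pose out of reach is approached as far as the arm can. A call is refused whole if a number of a shift passes 4.17 or a number of a turn 0.125, either way. A call with a gripper value outside its range is refused whole. The fingers move at their own pace and stop on an object; "squeeze" is the grip in N (left out, the last holds). Time passes only in rows, so rows that do not move let the fingers close. It gives the time, the measured TCP pose, the force and the opening at its end, in the units of the state.
- env.observe(): the state, without advancing time (a new reading comes with each control period).
- env.get_image(name): name is "scene" or "top" or "wrist"; returns the picture (480x640x3 uint8, red, green, blue); there is no depth.
- env.camera_info(name): a dict with "vertical_fov" (degrees; the focal length in pixels is half the picture's height over the tangent of half this angle, whatever the lens; pixels are square), "cx", "cy" (the principal point, pixels), "eye" and "rotation" of the camera in the world. Camera axes: x right, y down, z forward; pixel columns grow to the right and rows downward; lengths in m; the calibration is good to about 2 mm. A picture is of the moment at which its call begins: read the wrist's pose just before it. camera_info takes no time and is no camera call; for the wrist camera it gives the pose at the moment of the call.
- env.close_job(): hands the job in, once; it reports no verdict.
The state is a dict: "time_s": time; "q": joint angles; "qvel": joint speeds; "joint_efforts": joint torques, N m; "position": TCP position; "tool_rot": TCP orientation; "ft_force": force on the tool from outside, world axes, zero at the start; "wrist_torque": the same for the moment, N m; "grip_width": finger opening in m.
Only numpy, scipy, OpenCV 4.12 (cv2) and the standard library are available. Lean on these libraries where they do the work, as an engineer would, in place of code of your own. Each camera call takes 0.05 s, during which the arm holds its last target.

## Working session

There is one attempt and no reset: what is moved stays moved. The work goes in short steps, Python scripts to look and compute and a tool call to move; the robot and the scene stay as the last step left them, time stands still between calls to the robot, and variables do not carry over. Pictures are saved under pics/ and viewed, and the job is handed in when it is done.

Besides the shell and the picture viewer there is one more tool, called as name(argument=value, ...) on one line, values as JSON. play_rows: Moves the arm, as the interface text tells. Its arguments: {"type":"object","properties":{"travel":{"type":"array","items":{"type":"array","items":{"type":"number"}}},"rotation":{"type":"array","items":{"type":"array","items":{"type":"number"}}},"claw":{"type":"array","items":{"type":"number"}},"squeeze":{"type":"number"}},"required":["travel","rotation","claw"]}

```bash
ls; mkdir -p pics
python3 - <<'E'
from rig import env
import cv2
o=env.observe()
print(o)
for n in ["scene","top","wrist"]:
    print(n,env.camera_info(n))
    cv2.imwrite(f"pics/{n}0.png",env.get_image(n)[:,:,::-1])
E
```

```text
pics
{'time_s': 0.0, 'q': array([ 5.91120480e+01,  2.18394719e+01,  7.43827341e+01, -4.45946585e-04,
        8.38585279e+01, -1.23379509e+01]), 'qvel': array([ 0.0017044 , -0.03500524,  0.0495055 ,  0.05076541, -0.06243209,
        0.01223952]), 'joint_efforts': array([-1.44878018e-04, -4.48459125e+01, -2.31273329e+01, -2.61041250e-04,
        4.84629898e-03, -1.30899502e-05]), 'position': array([0.1748474 , 0.52116814, 0.2307379 ]), 'tool_rot': array([[-7.16721376e-04,  3.18130835e-01,  9.48046549e-01],
       [-1.21320014e-03,  9.48045818e-01, -3.18131507e-01],
       [-9.99999007e-01, -1.37818186e-03, -2.93528328e-04]]), 'ft_force': array([-0.74321836,  0.13272182,  0.22719569]), 'wrist_torque': array([0.00074874, 0.02408198, 0.02425186]), 'grip_width': 0.08511842203239486}
scene {'vertical_fov': 49.012814905547025, 'cx': 321.9676914515271, 'cy': 236.839890666339, 'eye': array([0.88710644, 0.47659307, 0.81136353]), 'rotation': array([[-0.78884412,  0.46206095, -0.40524639],
       [ 0.61458826,  0.59573933, -0.51708406],
       [ 0.00249686, -0.65695839, -0.7539227 ]])}
top {'vertical_fov': 44.04962695654195, 'cx': 329.9120135847955, 'cy': 234.26765208119838, 'eye': array([ 0.31234891, -0.03874928,  1.16623409]), 'rotation': array([[-0.01692426, -0.98685421,  0.16072441],
       [-0.99983577,  0.01566199, -0.00911732],
       [ 0.0064802 , -0.16085231, -0.98695721]])}
wrist {'vertical_fov': 63.19985781630184, 'cx': 321.81386094748774, 'cy': 241.5822922045974, 'eye': array([0.10990382, 0.54389302, 0.37291606]), 'rotation': array([[ 0.31825919,  0.91232015,  0.25764904],
       [ 0.94800238, -0.3058197 , -0.08812373],
       [-0.00160291,  0.27229809, -0.96221161]])}
```

View pics/scene0.png

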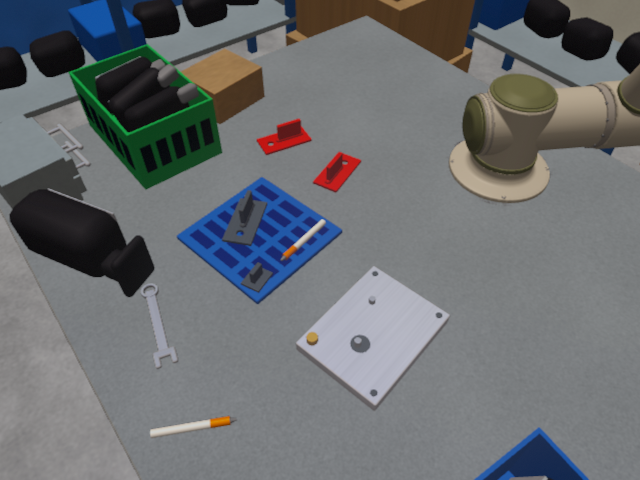

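View pics/top0.png

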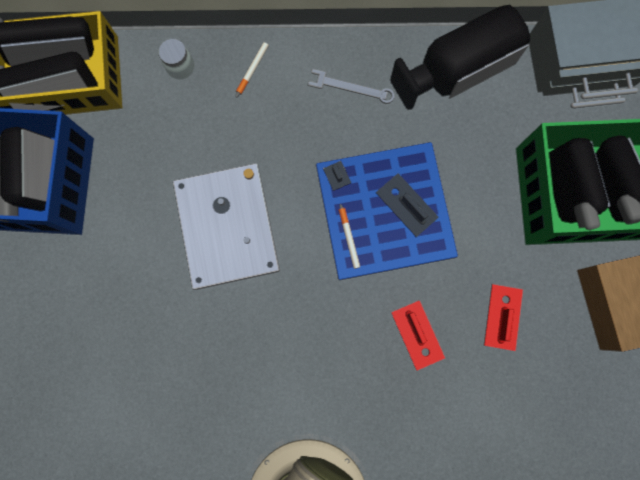

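View pics/wrist0.png

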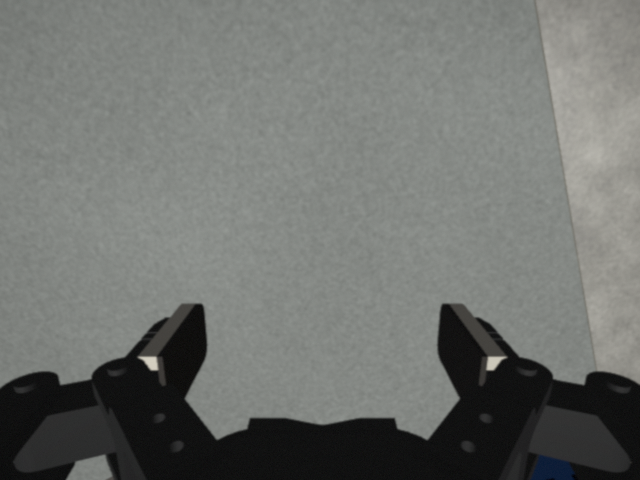

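Candidates in the top view: dark plate with hole and web on the blue lid at (407,205), small foot (337,175), red look-alikes at (417,333) and (503,317). By the description I choose the dark one at (407,205), and check it in a close crop.

```bash
cat > h.py <<'E'
import numpy as np, cv2
def K(ci):
    f=240/np.tan(np.radians(ci['vertical_fov']/2)); return f
def unproj(ci,u,v,z):
    f=K(ci); d=ci['rotation']@np.array([(u-ci['cx'])/f,(v-ci['cy'])/f,1.])
    e=ci['eye']; return e+d*(z-e[2])/d[2]
def proj(ci,p):
    c=ci['rotation'].T@(np.asarray(p,float)-ci['eye']); f=K(ci)
    return np.array([ci['cx']+f*c[0]/c[2],ci['cy']+f*c[1]/c[2]])
E
python3 - <<'E'
import cv2
a=cv2.imread('pics/top0.png')
cv2.imwrite('pics/topL.png',cv2.resize(a[130:290,300:470],None,fx=4.5,fy=3.7*4.5/4.5,interpolation=cv2.INTER_CUBIC)[:600] if 0 else cv2.resize(a[135:285,310:465],None,fx=4,fy=4,interpolation=cv2.INTER_CUBIC))
cv2.imwrite('pics/topB.png',cv2.resize(a[155:295,165:285],None,fx=4,fy=4,interpolation=cv2.INTER_CUBIC))
E
```

```text
(no output)
```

View pics/topL.png

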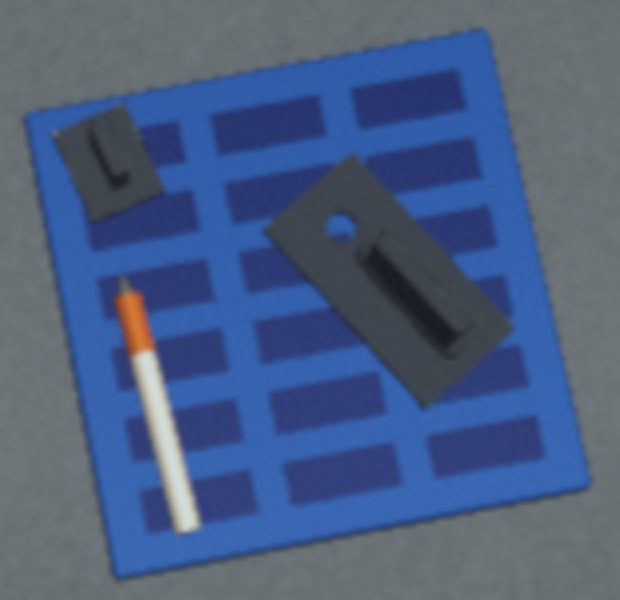

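View pics/topB.png

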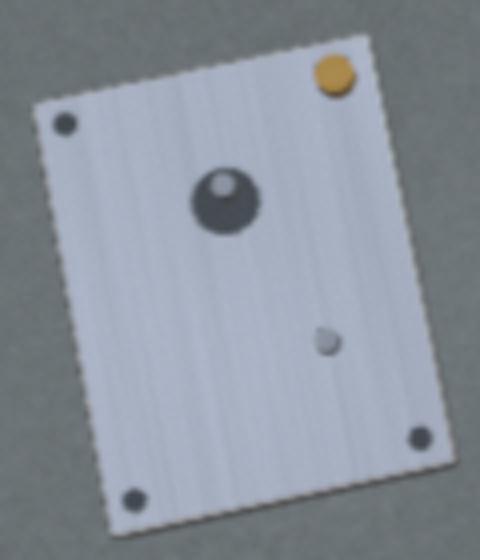

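```bash
cat > m.py <<'E'
from rig import env
from h import *
ci=env.camera_info('top')
def fit(obj,P):
    obj=np.array(obj,float);P=np.array(P)[:,:2]
    a=obj-obj.mean(0);b=P-P.mean(0)
    th=np.arctan2((a[:,0]*b[:,1]-a[:,1]*b[:,0]).sum(),(a*b).sum())
    R=np.array([[np.cos(th),-np.sin(th)],[np.sin(th),np.cos(th)]])
    t=P.mean(0)-R@obj.mean(0)
    return np.degrees(th),t,R,(obj@R.T+t-P)*1000
c=lambda x,y,ox,oy:((x+.5)/4+ox-.5,(y+.5)/4+oy-.5)
bed=[unproj(ci,*c(*p,165,155),0.025) for p in [(35,103),(367,35),(456,463),(110,535)]]
thb,tb,Rb,res=fit([(.11,.085),(.11,-.085),(-.11,-.085),(-.11,.085)],bed)
print('bed',thb,tb,res.round(1))
for nm,p,z in [('disc',(226,201),.025),('pintop',(223,183),.041),('stoptop',(327,340),.037),('spacer',(334,74),.039)]:
    w=unproj(ci,*c(*p,165,155),z); print(nm,w,((w[:2]-tb)@Rb*1000).round(1))
br=[unproj(ci,*c(*p,310,135),.018) for p in [(352,155),(262,230),(425,408),(513,327)]]
thk,tk,Rk,res=fit([(.06,-.03),(.06,.03),(-.06,.03),(-.06,-.03)],br)
print('bracket',thk,tk,res.round(1))
w=unproj(ci,*c(341,227,310,135),.018);print('hole',w,((w[:2]-tk)@Rk*1000).round(1))
print('web ctr',tk+Rk@[-.015,0])
E
python3 m.py
```

```text
bed 11.145213235733564 [0.52014144 0.15495197] [[ 0.7  1.6]
 [ 1.3 -1.5]
 [-0.6 -0.5]
 [-1.5  0.4]]
disc [0.56002083 0.16319152 0.025     ] [40.7  0.4]
pintop [0.56547899 0.16192306 0.041     ] [45.8 -1.9]
stoptop [0.48835173 0.11169715 0.037     ] [-39.6 -36.3]
spacer [0.61962378 0.10876123 0.039     ] [ 88.7 -64.5]
bracket 40.5611639746127 [ 0.55666579 -0.20198351] [[ 1.4  0.8]
 [ 0.1  0.4]
 [-0.4 -0.3]
 [-1.1 -0.8]]
hole [ 0.5835775  -0.17980703  0.018     ] [34.9 -0.7]
web ctr [ 0.5452701 -0.2117374]
```

The crop shows the hole (crop (341,227)) and web. Measured hole lands at (34.9,-0.7) in the plate frame, the stop and spacer agree with their given places, and the pin stands about 6 mm off the mark toward bed +x. Moving above the bracket.

play_rows(travel=[[1.55,-3.05,0],[1.55,-3.05,0],[1.55,-3.05,0],[1.55,-3.05,0],[1.55,-3.05,0],[1.55,-3.05,0],[1.55,-3.05,0],[1.55,-3.05,0],[1.55,-3.05,0],[1.55,-3.05,0],[1.55,-3.05,0],[1.55,-3.05,0]], rotation=[[0,0,-0.09],[0,0,-0.09],[0,0,-0.09],[0,0,-0.09],[0,0,-0.09],[0,0,-0.09],[0,0,-0.09],[0,0,-0.09],[0,0,-0.09],[0,0,-0.09],[0,0,-0.09],[0,0,-0.09]], claw=[8.5,8.5,8.5,8.5,8.5,8.5,8.5,8.5,8.5,8.5,8.5,8.5])

```text
time_s: 1.15
position: [0.361, 0.142, 0.2282]
tool_rot: [[-0.004, 0.992, 0.128], [0.001, 0.128, -0.992], [-1.0, -0.003, -0.001]]
ft_force: [0.8, 0.3, -0.6]
grip_width: 0.0855
```

play_rows(travel=[[1.55,-3.05,0],[1.55,-3.05,0],[1.55,-3.05,0],[1.55,-3.05,0],[1.55,-3.05,0],[1.55,-3.05,0],[1.55,-3.05,0],[1.55,-3.05,0],[1.55,-3.05,0],[1.55,-3.05,0],[1.55,-3.05,0],[1.0,-2,0]], rotation=[[0,0,-0.083],[0,0,-0.083],[0,0,-0.083],[0,0,-0.083],[0,0,-0.083],[0,0,-0.083],[0,0,-0.083],[0,0,-0.083],[0,0,-0.083],[0,0,-0.083],[0,0,-0.083],[0,0,-0.083]], claw=[8.5,8.5,8.5,8.5,8.5,8.5,8.5,8.5,8.5,8.5,8.5,8.5])

```text
time_s: 2.15
position: [0.5458, -0.236, 0.2262]
tool_rot: [[-0.003, 0.602, -0.799], [0.006, -0.799, -0.602], [-1.0, -0.006, -0.002]]
ft_force: [0.3, 0.7, 0.4]
grip_width: 0.0852
```

```bash
cat > w.py <<'E'
import sys
from rig import env
from h import *
import pickle
n=sys.argv[1]
o=env.observe();ci=env.camera_info('wrist')
im=env.get_image('wrist')
cv2.imwrite(f'pics/{n}.png',im[:,:,::-1]); pickle.dump((o,ci),open(f'pics/{n}.pkl','wb'))
R=o['tool_rot'];print(o['time_s'],o['position'].round(4),'yaw',np.degrees(np.arctan2(R[1,1],R[0,1])).round(2),R[:,0].round(4),o['ft_force'].round(2),o['grip_width'])
E
python3 w.py w1
```

```text
2.15 [ 0.5458 -0.236   0.2262] yaw -53.01 [-0.0027  0.006  -1.    ] [0.32 0.7  0.37] 0.08515153914878902
```

View pics/w1.png

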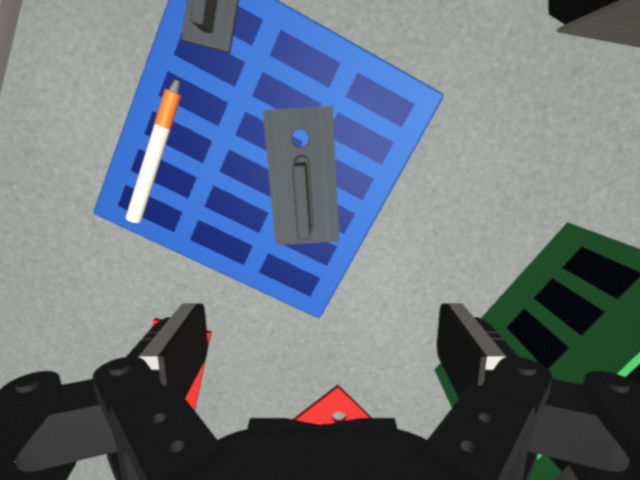

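Run:
```python
import cv2
a=cv2.imread('pics/w1.png')
cv2.imwrite('pics/w1c.png',cv2.resize(a[95:255,235:370],None,fx=3.7,fy=3.7,interpolation=cv2.INTER_CUBIC))
```

```text
(no output)
```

View pics/w1c.png

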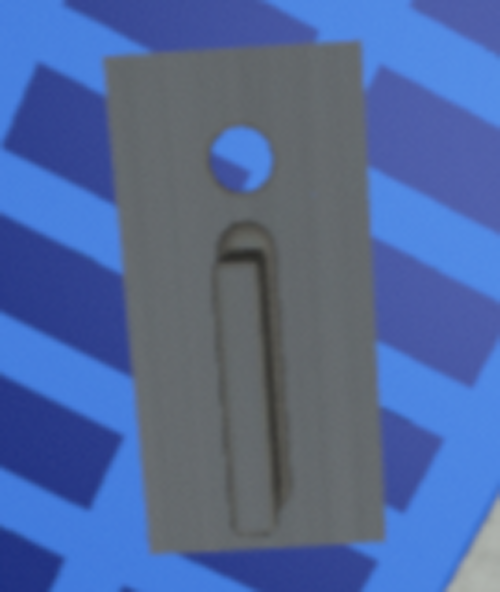

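Run:
```python
import pickle,numpy as np
from h import *
o,ci=pickle.load(open('pics/w1.pkl','rb'))
def fit(obj,P):
    obj=np.array(obj,float);P=np.array(P)[:,:2]
    a=obj-obj.mean(0);b=P-P.mean(0)
    th=np.arctan2((a[:,0]*b[:,1]-a[:,1]*b[:,0]).sum(),(a*b).sum())
    R=np.array([[np.cos(th),-np.sin(th)],[np.sin(th),np.cos(th)]])
    t=P.mean(0)-R@obj.mean(0)
    return np.degrees(th),t,R,(obj@R.T+t-P)*1000
c=lambda x,y:((x+.5)/3.7+235-.5,(y+.5)/3.7+95-.5)
P=[unproj(ci,*c(*p),.018) for p in [(361,42),(105,58),(151,553),(385,541)]]
th,t,R,res=fit([(.06,-.03),(.06,.03),(-.06,.03),(-.06,-.03)],P)
print(th,t,res.round(1)); h=unproj(ci,*c(242,159),.018);print(h,(h[:2]-t)@R)
P=[unproj(ci,*c(*p),.062)[:2] for p in [(218,262),(260,262),(234,536),(275,536)]]
print(((np.array(P)-t)@R*1000).round(1)); print('web',t+R@[-.015,0])
```

```text
40.27992826046841 [ 0.55821557 -0.20337682] [[ 0.6 -0.1]
 [ 0.1  0.7]
 [-0.7 -0. ]
 [-0.  -0.6]]
[ 0.58531376 -0.18087985  0.018     ] [ 0.03521787 -0.00035676]
[[ 15.1   3.5]
 [ 14.6  -5.2]
 [-44.3   4.6]
 [-44.8  -4.4]]
web [ 0.54677215 -0.21307466]
```

play_rows(travel=[[0.1,2.3,0],[0,0,-2],[0,0,-3],[0,0,-3],[0,0,-3],[0,0,-2.5],[0,0,-1],[0,0,0]], rotation=[[-0.006,-0.003,0.058],[0,0,0],[0,0,0],[0,0,0],[0,0,0],[0,0,0],[0,0,0],[0,0,0]], claw=[8.5,8.5,8.5,8.5,8.5,8.5,8.5,8.5])

```text
time_s: 2.87
position: [0.5472, -0.2172, 0.0727]
tool_rot: [[0.0, 0.64, -0.768], [-0.001, -0.768, -0.64], [-1.0, 0.001, 0.0]]
ft_force: [0.4, 0.9, 0.3]
grip_width: 0.085
```

```bash
python3 w.py w2
```

```text
2.8667 [ 0.5472 -0.2172  0.0727] yaw -50.22 [ 3.0e-04 -1.1e-03 -1.0e+00] [0.41 0.89 0.34] 0.08503264686869878
```

View pics/w2.png

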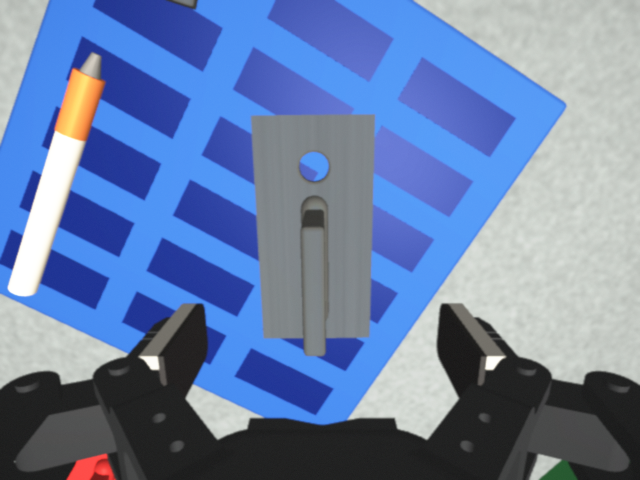

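play_rows(travel=[[0,0.45,0],[0,0,-1.5],[0,0,-1.5],[0,0,-1.2],[0,0,-0.4],[0,0,0]], rotation=[[0,0,0.008],[0,0,0],[0,0,0],[0,0,0],[0,0,0],[0,0,0]], claw=[8.5,8.5,8.5,8.5,8.5,8.5])

```text
time_s: 3.42
position: [0.5509, -0.2131, 0.0335]
tool_rot: [[0.012, 0.648, -0.761], [-0.008, -0.761, -0.649], [-1.0, 0.014, -0.004]]
ft_force: [-0.2, 0.2, 0.1]
grip_width: 0.0849
```

play_rows(travel=[[-0.3,0,-0.4],[-0.1,0,-0.3],[0,0,-0.1],[0,0,0]], rotation=[[0.008,0.012,0],[0,0,0],[0,0,0],[0,0,0]], claw=[8.5,8.5,8.5,8.5])

```text
time_s: 3.75
position: [0.548, -0.2136, 0.0284]
tool_rot: [[0.004, 0.649, -0.761], [-0.003, -0.761, -0.649], [-1.0, 0.004, -0.001]]
ft_force: [-0.1, 0.3, 0.2]
grip_width: 0.0853
```

play_rows(travel=[[-0.15,0.05,-0.2],[0,0,-0.1],[0,0,0],[0,0,0],[0,0,0],[0,0,0],[0,0,0],[0,0,0],[0,0,0],[0,0,0],[0,0,0],[0,0,0]], rotation=[[0,0,0],[0,0,0],[0,0,0],[0,0,0],[0,0,0],[0,0,0],[0,0,0],[0,0,0],[0,0,0],[0,0,0],[0,0,0],[0,0,0]], claw=[8.5,8.5,5,3,2,1,0.5,0.5,0.5,0.5,0.5,0.5], squeeze=80)

```text
time_s: 4.75
position: [0.5468, -0.2133, 0.0263]
tool_rot: [[0.005, 0.649, -0.761], [-0.003, -0.761, -0.649], [-1.0, 0.006, -0.002]]
ft_force: [0.1, -0.1, -0.2]
grip_width: 0.009
```

```bash
python3 w.py w3
```

```text
4.75 [ 0.5468 -0.2133  0.0263] yaw -49.53 [ 0.0051 -0.0035 -1.    ] [ 0.13 -0.09 -0.21] 0.009031626673951344
```

View pics/w3.png

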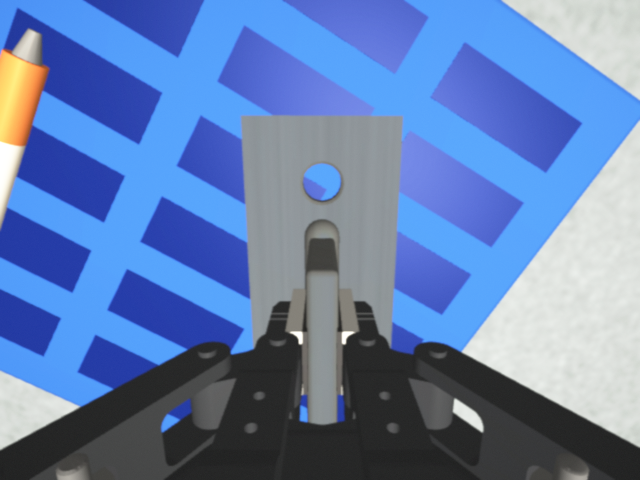

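play_rows(travel=[[0,0,1],[0,0,2],[0,0,3],[0,0,3],[-0.9,3.5,1],[-0.9,3.5,0],[-0.9,3.5,0],[-0.9,3.5,0],[-0.9,3.5,0],[-0.9,3.5,0],[-0.9,3.5,0],[-0.9,3.5,0]], rotation=[[0,0,0],[0,0,0],[0,0,0],[0,0,0],[0,0,-0.07],[0,0,-0.07],[0,0,-0.07],[0,0,-0.07],[0,0,-0.07],[0,0,-0.07],[0,0,-0.07],[0,0,-0.07]], claw=[0.5,0.5,0.5,0.5,0.5,0.5,0.5,0.5,0.5,0.5,0.5,0.5])

```text
time_s: 5.8
position: [0.4684, 0.0718, 0.1334]
tool_rot: [[0.003, 0.111, -0.994], [-0.003, -0.994, -0.111], [-1.0, 0.003, -0.003]]
ft_force: [0.3, 0.1, -3.1]
grip_width: 0.0089
```

Run:
```python
import pickle
from h import *
o,ci=pickle.load(open('pics/w3.pkl','rb'))
h=unproj(ci,322.3,181.5,.018); print(h, 'rel tool',o['tool_rot'].T@(h-o['position']))
print([unproj(ci,u,v,.018) for u,v in [(242,116),(402,116)]])
```

```text
[ 0.58547033 -0.18029663  0.018     ] rel tool [ 8.39131605e-03 -6.63913892e-05 -5.08745000e-02]
[array([ 0.58456493, -0.14231734,  0.018     ]), array([ 0.6227452 , -0.18705186,  0.018     ])]
```

play_rows(travel=[[-0.5,3,-0.3],[-0.5,3,-0.3],[-0.5,2.4,-0.3],[0,0.5,0],[0,0,0]], rotation=[[0,0,-0.06],[0,0,-0.06],[0,0,-0.05],[0,0,0],[0,0,0]], claw=[0.5,0.5,0.5,0.5,0.5])

```text
time_s: 6.22
position: [0.4477, 0.1708, 0.1262]
tool_rot: [[0.001, -0.064, -0.998], [-0.002, -0.998, 0.064], [-1.0, 0.002, -0.001]]
ft_force: [0.2, 0.1, -4.0]
grip_width: 0.0088
```

```bash
python3 w.py w4
```

```text
6.2167 [0.4477 0.1708 0.1262] yaw -93.67 [ 9.0e-04 -2.4e-03 -1.0e+00] [ 0.21  0.06 -4.  ] 0.00881225243313887
```

View pics/w4.png

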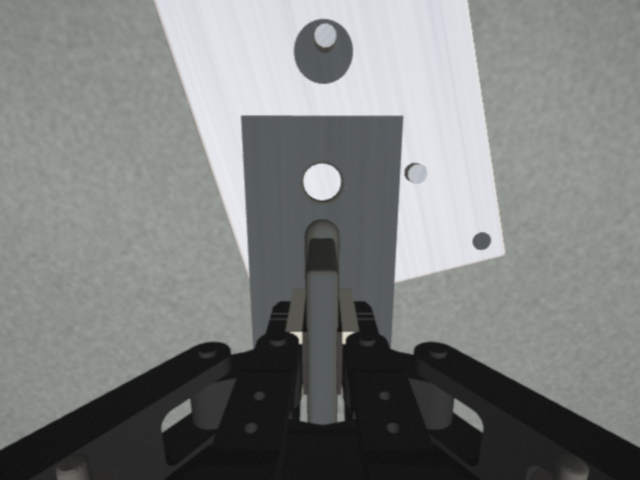

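Run:
```python
import cv2
a=cv2.imread('pics/w4.png')
cv2.imwrite('pics/w4c.png',cv2.resize(a[0:100,270:380],None,fx=6,fy=6,interpolation=cv2.INTER_CUBIC))
cv2.imwrite('pics/w4d.png',cv2.resize(a[150:200,380:440],None,fx=6,fy=6,interpolation=cv2.INTER_CUBIC))
```

```text
(no output)
```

View pics/w4c.png

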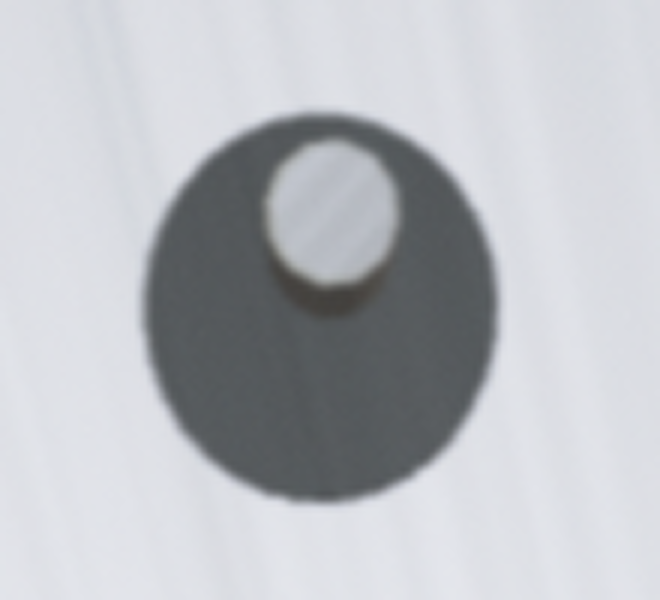

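View pics/w4d.png

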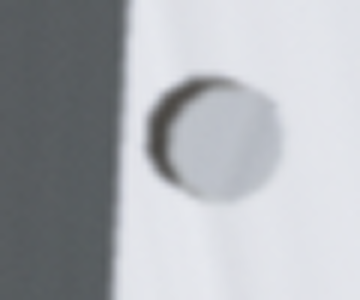

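Run:
```python
import pickle
from h import *
o,ci=pickle.load(open('pics/w4.pkl','rb'))
c=lambda x,y,ox,oy:((x+.5)/6+ox-.5,(y+.5)/6+oy-.5)
p=unproj(ci,*c(332.5,212,270,0),.041);d=unproj(ci,*c(322,306,270,0),.025);s=unproj(ci,*c(226,142,380,150),.037)
b=c(326,252,270,0)
print('pin',p,'disc',d,'stop',s)
v=d-s; print('disc-stop len',np.linalg.norm(v)*1000,'exp',np.hypot(80,36)*1000/1000,'bed yaw',np.degrees(np.arctan2(v[1],v[0])-np.arctan2(36,80)))
ya=np.arctan2(v[1],v[0])-np.arctan2(36,80);R=np.array([[np.cos(ya),-np.sin(ya)],[np.sin(ya),np.cos(ya)]])
print('pin off bed',(p-d)[:2]@R*1000)
h=o['position']+o['tool_rot']@np.array([.0084,0,-.0509]); hp=unproj(ci,322.3,181.5,o['position'][2]-.0083)
print('hole',h,hp,'move',p-h)
```

```text
pin [0.56561161 0.16186007 0.041     ] disc [0.56108873 0.16296592 0.025     ] stop [0.48965939 0.11221926 0.037     ]
disc-stop len 88.43853275418424 exp 87.72684879784524 bed yaw 11.16397836066411
pin off bed [ 4.22318093 -1.96062973]
hole [0.49846149 0.16751677 0.11786377] [0.49815886 0.16792422 0.11790921] move [ 0.06715011 -0.0056567  -0.07686377]
```

play_rows(travel=[[2,-0.2,0],[2.2,-0.2,-1],[1.8,-0.1,-2],[0.6,0,-2],[0.1,0,-1],[0,0,-0.3],[0,0,0]], rotation=[[0,0,0],[0,0,0],[0,0,0],[0,0,0],[0,0,0],[0,0,0],[0,0,0]], claw=[0.5,0.5,0.5,0.5,0.5,0.5,0.5])

```text
time_s: 6.85
position: [0.5192, 0.1572, 0.063]
tool_rot: [[0.003, -0.067, -0.998], [-0.004, -0.998, 0.067], [-1.0, 0.004, -0.003]]
ft_force: [0.2, 0.3, -3.4]
grip_width: 0.009
```

```bash
python3 w.py w5
python3 - <<'E'
import cv2
a=cv2.imread('pics/w5.png')
cv2.imwrite('pics/w5c.png',cv2.resize(a[140:220,270:380],None,fx=6,fy=6,interpolation=cv2.INTER_CUBIC))
E
```

```text
6.85 [0.5192 0.1572 0.063 ] yaw -93.82 [ 0.0031 -0.0039 -1.    ] [ 0.2   0.26 -3.38] 0.00897392763956903
```

View pics/w5c.png

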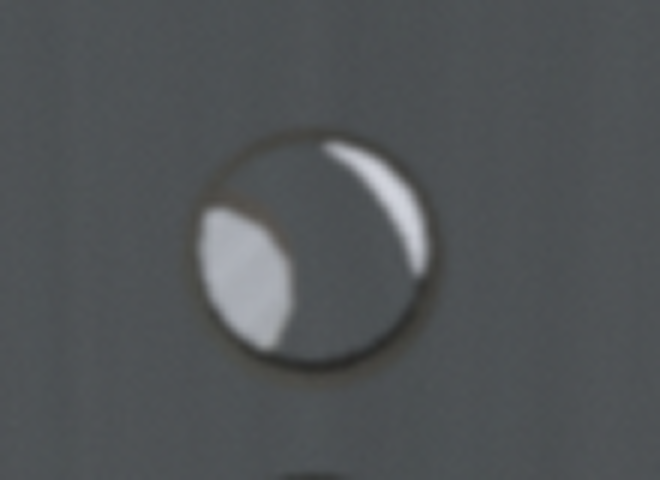

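play_rows(travel=[[-0.4,0.75,0],[0,0,0],[0,0,0]], rotation=[[0,0,0],[0,0,0],[0,0,0]], claw=[0.5,0.5,0.5])

```text
time_s: 7.15
position: [0.5147, 0.1653, 0.0661]
tool_rot: [[0.007, -0.067, -0.998], [-0.004, -0.998, 0.067], [-1.0, 0.003, -0.007]]
ft_force: [-0.3, 0.9, -3.4]
grip_width: 0.0088
```

```bash
python3 w.py w6
python3 - <<'E'
import cv2
a=cv2.imread('pics/w6.png')
cv2.imwrite('pics/w6c.png',cv2.resize(a[140:220,270:380],None,fx=6,fy=6,interpolation=cv2.INTER_CUBIC))
E
```

```text
7.15 [0.5147 0.1653 0.0661] yaw -93.82 [ 0.0066 -0.0036 -1.    ] [-0.33  0.89 -3.36] 0.008802353426700545
```

View pics/w6c.png

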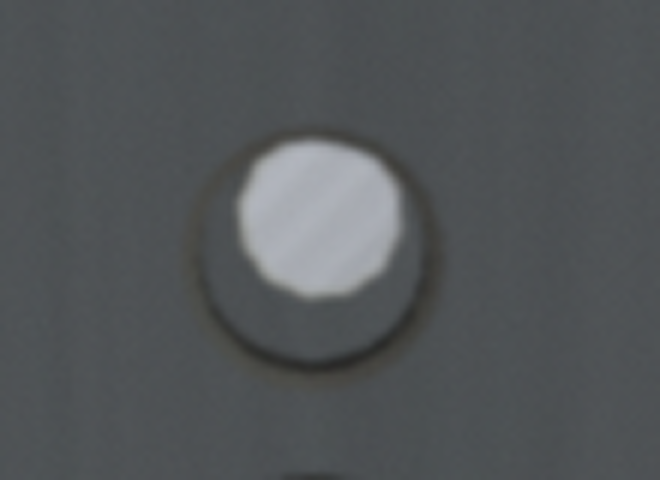

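Run:
```python
import pickle
from h import *
o,ci=pickle.load(open('pics/w6.pkl','rb'))
p=unproj(ci,(320.5)/6+270-.5,(217.5)/6+140-.5,.041); h=o['position']+o['tool_rot']@np.array([.0084,0,-.0509])
hp=unproj(ci,(318)/6+270-.5,(248)/6+140-.5,h[2])
print(p,h,hp)
```

```text
[0.56572036 0.16192809 0.041     ] [0.56558561 0.16187411 0.05800195] [0.56550135 0.16221444 0.05800195]
```

play_rows(travel=[[0.05,0,-0.4],[0,0,-0.4],[0,0,-0.2],[0,0,0]], rotation=[[0,0.004,0],[0,0,0],[0,0,0],[0,0,0]], claw=[0.5,0.5,0.5,0.5])

```text
time_s: 7.53
position: [0.5152, 0.1659, 0.0563]
tool_rot: [[0.004, -0.065, -0.998], [-0.003, -0.998, 0.065], [-1.0, 0.003, -0.005]]
ft_force: [0.1, -0.3, -3.1]
grip_width: 0.0091
```

play_rows(travel=[[-0.04,-0.06,-0.1],[0,0,-0.2],[0,0,0]], rotation=[[0,0,0],[0,0,0],[0,0,0]], claw=[0.5,0.5,0.5])

```text
time_s: 7.78
position: [0.5147, 0.1652, 0.0527]
tool_rot: [[0.004, -0.065, -0.998], [-0.003, -0.998, 0.065], [-1.0, 0.003, -0.004]]
ft_force: [0.3, 0.4, -3.1]
grip_width: 0.009
```

play_rows(travel=[[0,0,-0.15],[0,0,-0.1],[0,0,0]], rotation=[[0,0,0],[0,0,0],[0,0,0]], claw=[0.5,0.5,0.5])

```text
time_s: 8.03
position: [0.5148, 0.1651, 0.0498]
tool_rot: [[0.004, -0.066, -0.998], [-0.003, -0.998, 0.066], [-1.0, 0.003, -0.004]]
ft_force: [0.3, -0.0, -3.4]
grip_width: 0.0088
```

```bash
python3 w.py w7
python3 - <<'E'
import cv2
a=cv2.imread('pics/w7.png')
cv2.imwrite('pics/w7c.png',cv2.resize(a[140:220,270:380],None,fx=6,fy=6,interpolation=cv2.INTER_CUBIC))
E
```

```text
8.0333 [0.5148 0.1651 0.0498] yaw -93.76 [ 0.0036 -0.0034 -1.    ] [ 0.29 -0.01 -3.43] 0.008801340486048075
```

View pics/w7c.png

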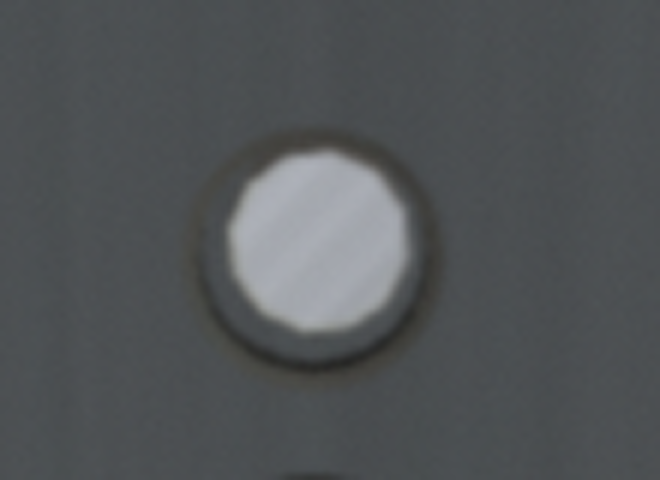

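The pin is in the hole with clearance all round, and there is no contact force. Lowering on to the bed.

play_rows(travel=[[0,0,-0.35],[0,0,-0.35],[0,0,-0.15],[0,0,0]], rotation=[[0,0,0],[0,0,0],[0,0,0],[0,0,0]], claw=[0.5,0.5,0.5,0.5])

```text
time_s: 8.42
position: [0.5149, 0.1651, 0.0406]
tool_rot: [[0.004, -0.066, -0.998], [-0.003, -0.998, 0.066], [-1.0, 0.003, -0.004]]
ft_force: [0.0, -0.6, -3.4]
grip_width: 0.0087
```

play_rows(travel=[[0,0,-0.08],[0,0,-0.05],[0,0,0]], rotation=[[0,0,0],[0,0,0],[0,0,0]], claw=[0.5,0.5,0.5])

```text
time_s: 8.67
position: [0.5149, 0.1651, 0.0393]
tool_rot: [[0.004, -0.066, -0.998], [-0.003, -0.998, 0.066], [-1.0, 0.003, -0.004]]
ft_force: [0.5, -0.1, -2.4]
grip_width: 0.0092
```

play_rows(travel=[[0,0,-0.03],[-0.01,-0.29,0],[0,-0.28,0],[0.02,-0.28,0],[0,0,0]], rotation=[[0,0,0],[0,0,0.055],[0,0,0.055],[0,0,0.055],[0,0,0]], claw=[0.5,0.5,0.5,0.5,0.5])

```text
time_s: 9.08
position: [0.5153, 0.1565, 0.0394]
tool_rot: [[0.006, 0.107, -0.994], [-0.002, -0.994, -0.107], [-1.0, 0.003, -0.006]]
ft_force: [-0.3, -0.3, -2.8]
grip_width: 0.0091
```

```bash
python3 w.py w8
```

```text
9.0833 [0.5153 0.1565 0.0394] yaw -83.88 [ 0.0058 -0.0023 -1.    ] [-0.28 -0.3  -2.81] 0.00909640450437336
```

View pics/w8.png

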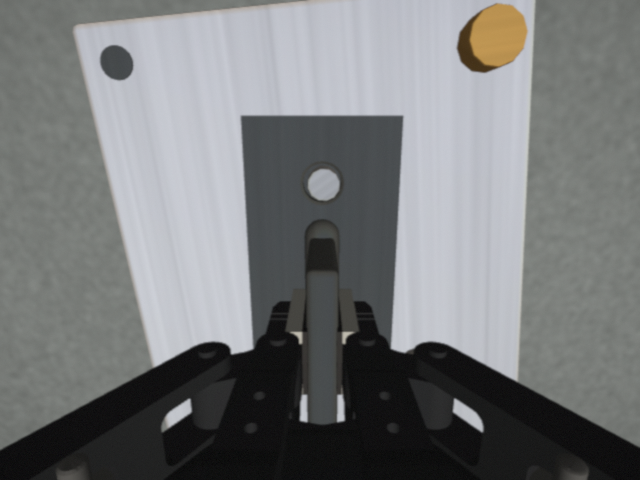

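play_rows(travel=[[0,-0.25,0],[0,0,0],[0,-0.05,0],[0,-0.05,0],[0,0,0]], rotation=[[0,0,0.048],[0,0,0],[0,0,0.01],[0,0,0.01],[0,0,0]], claw=[0.5,0.5,0.5,0.5,0.5])

```text
time_s: 9.55
position: [0.5154, 0.1538, 0.0394]
tool_rot: [[0.006, 0.166, -0.986], [-0.002, -0.986, -0.166], [-1.0, 0.003, -0.006]]
ft_force: [-0.1, 0.4, -3.9]
grip_width: 0.0091
```

```bash
python3 -c "
from rig import env;o=env.observe();print(o['ft_force'],o['wrist_torque'],o['tool_rot'],o['position'])"
```

```text
[-0.09141878  0.44469625 -3.85678385] [0.00394986 0.04739077 0.05202223] [[ 0.00620904  0.16554232 -0.98618314]
 [-0.00157785 -0.9861993  -0.16555497]
 [-0.99997948  0.00258399 -0.00586215]] [0.51536337 0.15382869 0.03940739]
```

play_rows(travel=[[0,-0.06,-0.04],[0,-0.06,0],[0,0,0]], rotation=[[0,0,0.01],[0,0,0.01],[0,0,0]], claw=[0.5,0.5,0.5])

```text
time_s: 9.8
position: [0.5155, 0.1532, 0.0394]
tool_rot: [[0.007, 0.185, -0.983], [-0.001, -0.983, -0.185], [-1.0, 0.002, -0.007]]
ft_force: [0.2, 0.2, -3.7]
grip_width: 0.0091
```

```bash
python3 -c "
from rig import env;o=env.observe();print(o['ft_force'],o['wrist_torque'],o['tool_rot'],o['position'])"
```

```text
[ 0.23987483  0.19458608 -3.66239357] [0.01190304 0.04999026 0.01446266] [[ 6.91119493e-03  1.85375895e-01 -9.82643380e-01]
 [-6.25629255e-04 -9.82665855e-01 -1.85384536e-01]
 [-9.99975922e-01  1.89599911e-03 -6.67541869e-03]] [0.51548037 0.15315217 0.03941431]
```

play_rows(travel=[[0,-0.07,-0.06],[0,-0.06,0],[0,0,0]], rotation=[[-0.004,0.004,0.01],[0,0,0.01],[0,0,0]], claw=[0.5,0.5,0.5])

```text
time_s: 10.05
position: [0.5153, 0.1531, 0.0392]
tool_rot: [[0.002, 0.204, -0.979], [-0.002, -0.979, -0.204], [-1.0, 0.002, -0.002]]
ft_force: [-0.0, 0.3, -2.1]
grip_width: 0.0092
```

```bash
python3 w.py w9; python3 -c "
from rig import env;o=env.observe();print(o['ft_force'],o['wrist_torque'],o['tool_rot'],o['position'])
import cv2
cv2.imwrite('pics/s9.png',env.get_image('scene')[:,:,::-1][240:420,280:460].repeat(3,0).repeat(3,1))
cv2.imwrite('pics/t9.png',env.get_image('top')[:,:,::-1][150:300,150:300].repeat(4,0).repeat(4,1))"
```

```text
10.05 [0.5153 0.1531 0.0392] yaw -78.23 [ 0.0025 -0.0019 -1.    ] [-0.03  0.33 -2.09] 0.00924971397429752
[-1.02717805  2.581926   -1.80367409] [ 0.47894879  0.15238999 -0.50738874] [[ 0.00252552  0.20354196 -0.97906297]
 [-0.00211162 -0.97906282 -0.20354738]
 [-0.99999458  0.00258147 -0.00204284]] [0.51529069 0.15305458 0.03923509]
```

View pics/s9.png

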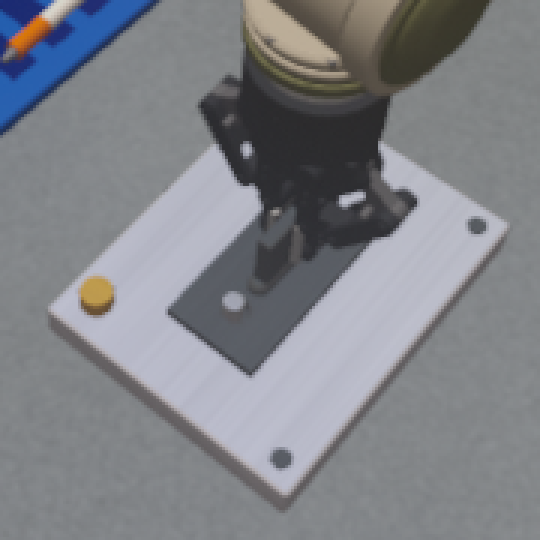

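View pics/t9.png

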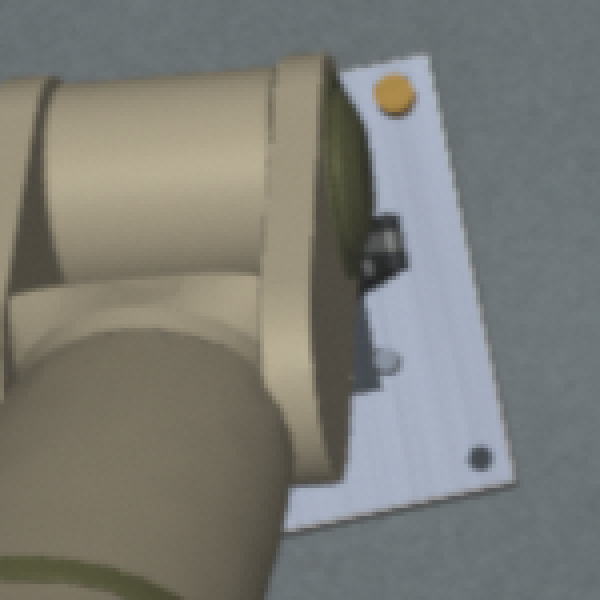

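View pics/w9.png

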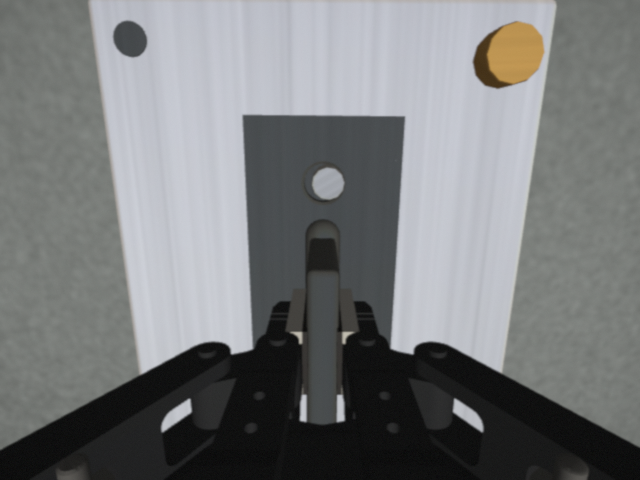

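Contact felt: about +2.6 N in y and a −0.5 N·m torque. The top view shows the plate's side against the post at its (−x) end. Settling the bracket and releasing.

play_rows(travel=[[0,-0.04,-0.05],[0,-0.02,-0.03],[0,0,0]], rotation=[[0,0,0.003],[0,0,0],[0,0,0]], claw=[0.5,0.5,0.5])

```text
time_s: 10.45
position: [0.5153, 0.1531, 0.0392]
tool_rot: [[0.003, 0.205, -0.979], [-0.001, -0.979, -0.205], [-1.0, 0.001, -0.003]]
ft_force: [-0.4, 1.8, -2.6]
grip_width: 0.0088
```

```bash
python3 -c "
from rig import env;o=env.observe();print(o['ft_force'],o['wrist_torque'],o['tool_rot'],o['position'])"
```

```text
[-0.37094877  1.8422132  -2.59648808] [ 0.30077527  0.00239179 -0.53596701] [[ 3.03714300e-03  2.05285763e-01 -9.78697365e-01]
 [-6.57380876e-04 -9.78701257e-01 -2.05288619e-01]
 [-9.99995172e-01  1.26686782e-03 -2.83750474e-03]] [0.5152799  0.15308302 0.03922912]
```

play_rows(travel=[[0,-0.02,-0.1],[0,0,0],[0,0,0],[0,0,0],[0,0,0],[0,0,0],[0,0,0]], rotation=[[0,0,0],[0,0,0],[0,0,0],[0,0,0],[0,0,0],[0,0,0],[0,0,0]], claw=[0.5,0.5,1.2,2,3,4,4], squeeze=20)

```text
time_s: 11.03
position: [0.5165, 0.1517, 0.0394]
tool_rot: [[0.006, 0.208, -0.978], [-0.003, -0.978, -0.208], [-1.0, 0.005, -0.005]]
ft_force: [-1.2, -1.1, -0.9]
grip_width: 0.0402
```

```bash
python3 w.py w10;python3 -c "
from rig import env;import cv2
cv2.imwrite('pics/t10.png',env.get_image('top')[:,:,::-1][150:300,150:300].repeat(4,0).repeat(4,1))"
```

```text
11.0333 [0.5165 0.1517 0.0394] yaw -77.98 [ 0.0063 -0.0034 -1.    ] [-1.17 -1.12 -0.88] 0.04016562079914685
```

View pics/t10.png

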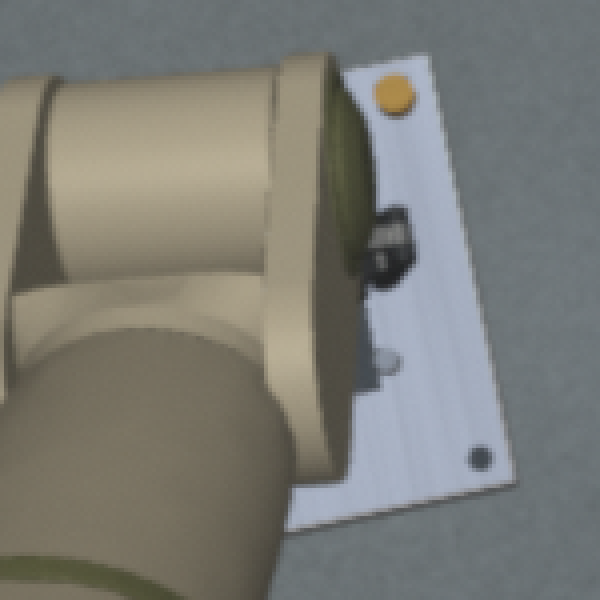

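View pics/w10.png

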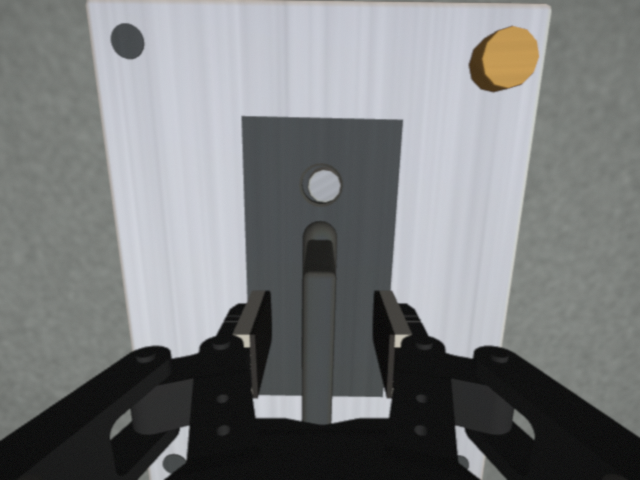

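play_rows(travel=[[0,0,1],[0,0,2.5],[0,0,3.5],[0,0,3.5],[0,0,3.5],[-2,0,2.5],[-3,0,0.5],[-3,0,0],[-2,0,0],[0,0,0]], rotation=[[0,0,0],[0,0,0],[0,0,0],[0,0,0],[0,0,0],[0,0,0],[0,0,0],[0,0,0],[0,0,0],[0,0,0]], claw=[4,4,4,4,4,4,4,4,4,4])

```text
time_s: 11.97
position: [0.4106, 0.151, 0.2237]
tool_rot: [[0.011, 0.208, -0.978], [-0.003, -0.978, -0.208], [-1.0, 0.006, -0.01]]
ft_force: [-0.1, 0.9, -0.6]
grip_width: 0.0403
```

```bash
python3 w.py w11
```

```text
11.9667 [0.4106 0.151  0.2237] yaw -78.0 [ 0.011  -0.0035 -0.9999] [-0.13  0.9  -0.61] 0.04033277991134822
```

View pics/w11.png

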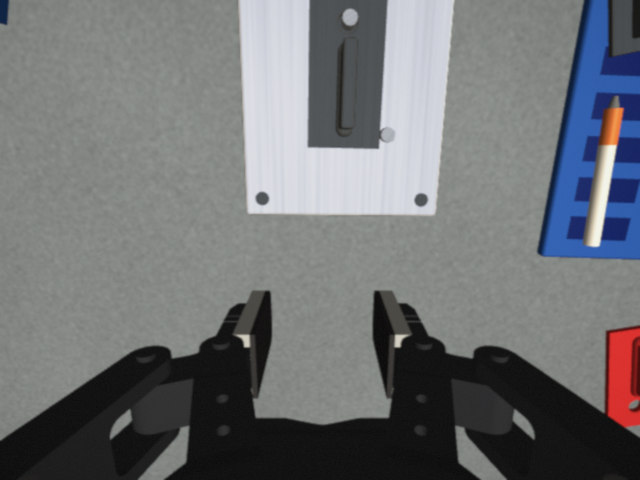

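Run:
```python
import cv2
a=cv2.imread('pics/w11.png')
cv2.imwrite('pics/w11c.png',cv2.resize(a[100:160,355:415],None,fx=10,fy=10,interpolation=cv2.INTER_CUBIC))
cv2.imwrite('pics/w11d.png',cv2.resize(a[0:160,290:410],None,fx=3.75,fy=3.75,interpolation=cv2.INTER_CUBIC))
```

```text
(no output)
```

View pics/w11c.png

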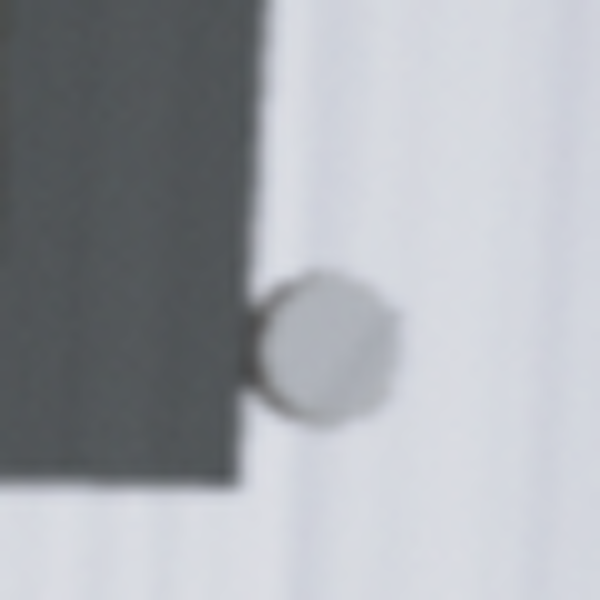

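View pics/w11d.png

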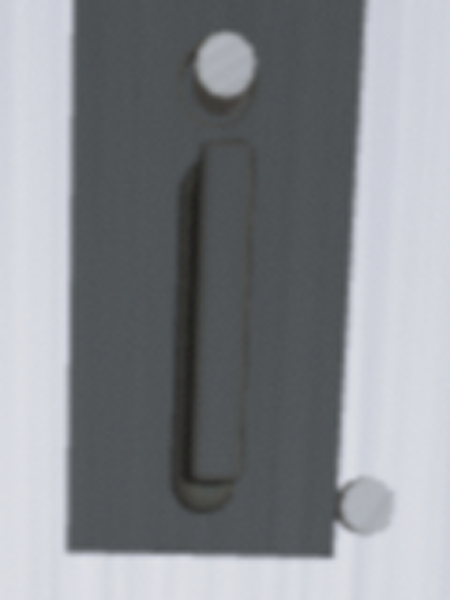

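Run:
```python
import pickle
from h import *
o,ci=pickle.load(open('pics/w11.pkl','rb'))
c=lambda x,y:((x+.5)/10+355-.5,(y+.5)/10+100-.5)
e1=unproj(ci,*c(268,20),.031);e2=unproj(ci,*c(238,470),.031)
s=unproj(ci,*c(328,348),.037); l=unproj(ci,*c(257,348),.037); r=unproj(ci,*c(401,348),.037)
d=(e2-e1)[:2];d/=np.linalg.norm(d);v=(s-e1)[:2]
print('dist',abs(d[0]*v[1]-d[1]*v[0])*1000,'diam',np.linalg.norm(l-r)*1000,'yaw',np.degrees(np.arctan2(-d[1],-d[0])),s)
```

```text
dist 5.787519676555581 diam 11.753361211086144 yaw 10.230313235436837 [0.48942379 0.11234397 0.037     ]
```

Run:
```python
from rig import env
import cv2
print(env.observe()['ft_force'])
cv2.imwrite('pics/s12.png',env.get_image('scene')[:,:,::-1])
cv2.imwrite('pics/s12c.png',cv2.resize(cv2.imread('pics/s12.png')[250:410,290:460],None,fx=3.7,fy=3.7,interpolation=cv2.INTER_CUBIC))
```

```text
[ 0.08826546 -0.24885759  0.80226092]
```

View pics/s12.png

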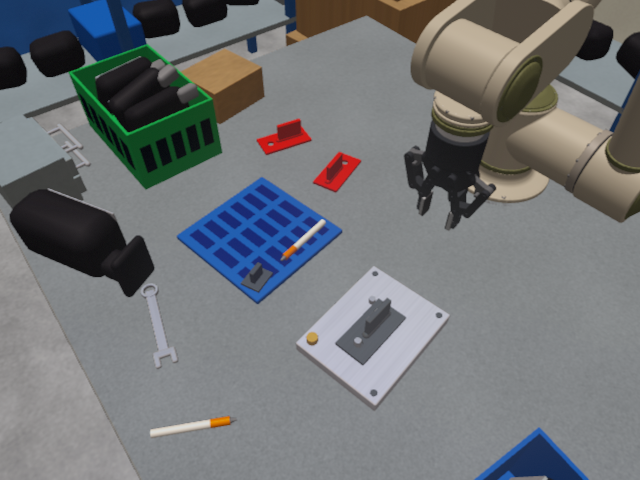

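View pics/s12c.png

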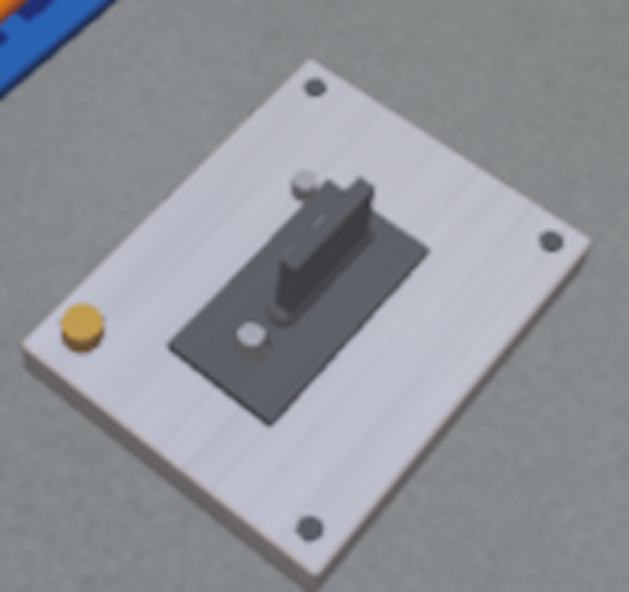

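```bash
python3 -c "
from rig import env;print(env.close_job(), env.observe()['time_s'])"
```

```text
the job is handed in; nothing more can be done
the job is handed in; nothing more can be done
```

The bracket is on the jig, flat on the bed with the pin through its hole and its side against the stop post. I let go of it and handed the job in at about 12 s.

- **Not done as worded:** I did not rest the bracket on the pin or slide it about by feel. Two cameras put the pin at the same place to within about 1 mm. I lined the hole up by looking through it with the wrist camera and lowered straight over the pin. No contact force showed on the way down, so I don't think the pin was pressed. Its travel was not measured directly.
- **Swing to the stop:** I turned the bracket about 15° round the pin, bringing it from the middle of the bed, until I felt the post (about 2 N and 0.5 N·m). I then opened the fingers and lifted clear.
- **Last checks:** The plate's edge measures 5.8 mm from the post's axis against 6.0 mm for touching, so it is in contact within measuring error. The bracket lies along the bed's length, about 10° to 12° in the world against 11.2° for the bed. In the pictures it lies flat with the pin standing up through the hole.
- **Other things:** The pen, small foot, spacer and the red look-alikes appear unmoved. The robot is touching nothing.

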